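# Put the carving tools back on their own shadow boards

### The arm

A 6-joint arm with a two-finger parallel gripper is mounted at the origin on a cart in front of the work surface, level with it; the furniture and walls round the work are solid. World frame = base frame: x ahead of the robot, y to its left, z up, the work surface at z = 0. Lengths are in mm, angles in degrees, forces in N, time in s.
With the tool pointing down it reaches from about 400 to 925 mm from the base axis. Payload 12.5 kg.
Tool frame: the origin (TCP) lies on the centre line of the jaws, within the pads' length; the fingertips stand arm.tcp_to_tips ahead of it and the grasp point (between the pads) lies 6 mm ahead of it (arm.tcp_to_tips is the distance from the TCP to the fingertips, in mm); z points along the fingers, x is the direction in which the jaws open and shut, and the axes are right-handed (so a half turn about z gives the same grasp; the last joint's range is limited). The gripper opens to 95 mm and grips with 3 to 60 N. Pads are 20 mm wide; open, the fingers measure 119 mm over their backs; the gripper's body (75 mm by 180 mm) begins 59 mm behind the grasp point.
Start: joints at [71.242, 28.126, 89.318, -0, 62.55, -6.05], TCP at [137.472, 609.709, 239.661] pointing down, gripper open.
Joint ranges: [-177.58, 177.58], [-47.91, 125.51], [2.72, 160], [-65.01, 245.01], [3.68, 167.84], [-153.87, 153.87]. Speed limits (degrees/s): [127.2, 127.2, 159.86, 180, 180, 180].

### API

Orientations are given as a 3x3 rotation matrix whose columns are the frame's x, y, z axes.
In Python, from bench import telemetry, vision, sign_off, arm gives the robot as it stands. The module is installed in compiled form; this text tells all that it offers.
- The arm moves only by the tool apply_moves, never from a script. Its argument "motion" is one flat list of numbers, 4 for each row, row after row: the shift along the tool's x, y, z in m, then the turn about the tool's z in units of 6 degrees (1.0 is 6 degrees). In form: [dx, dy, dz, twist, dx, dy, dz, twist, ...]. A call has exactly 5 rows; each row is the pose to reach, as a shift and turn from the pose measured when the call began, along the tool's axes at that moment; what a row does not reach only later rows make up. A row lasts 1/12 s, in which the tool goes at most 41.7 mm and 7.16 degrees, less where a joint would pass 70% of its speed; a pose out of reach is approached as far as the arm can. A call with a gripper value outside its range is refused whole. "grip" is the finger opening in m, from 0 to 0.0951, set as the call begins (left out, the last holds). The fingers move at their own pace and stop on an object; the grip force is fixed at half the most. Time passes only in rows, so rows that repeat a pose let the fingers close, or fill a call up. It gives the time, the measured TCP pose, the force and the opening at its end, in the units of the state.
- telemetry.sense(): the state, without advancing time (a new reading comes with each control period).
- vision.camera(name): name is "scene" or "top" or "wrist"; returns (picture, depth): 420x560x3 uint8, red, green, blue; 420x560 float32, mm along the optical axis (not along the pixel's ray), 0 where there is no reading.
- vision.camera_info(name): a dict with "fovy" (degrees; the focal length in pixels is half the picture's height over the tangent of half this angle, whatever the lens; pixels are square), "cx", "cy" (the principal point, pixels), "R" (3x3) and "t" (3): a world point X has camera coordinates R X + t. Camera axes: x right, y down, z forward; pixel columns grow to the right and rows downward; lengths in mm; the calibration is good to about 2 mm. A picture is of the moment at which its call begins: read the wrist's pose just before it. camera_info takes no time and is no camera call; for the wrist camera it gives the pose at the moment of the call.
- sign_off(): hands the job in, once; it reports no verdict.
The state is a dict: "time": time; "joints": joint angles; "joint_velocities": joint speeds; "joint_efforts": joint torques, N m; "tool_pos": TCP position; "ee_rot": TCP orientation; "wrist_force": force on the tool from outside, world axes, zero at the start; "wrist_torque": the same for the moment, N m; "opening": finger opening in mm.
Only numpy, scipy, OpenCV 4.12 (cv2) and the standard library are available. Lean on these libraries where they do the work, as an engineer would, in place of code of your own. Each camera call takes 0.05 s, during which the arm holds its last target. There are 200 camera calls.

### The job

The three plywood shadow boards on the worktop carry the wrong things: put the carving gouge, the wooden block of burrs and the roll of abrasive cloth each on the board that bears its own dark outline, lying or standing right way up and squarely on the outline, the gouge's handle on the handle shape. The small blank board is a free spot for setting a thing down on the way and must be empty again at the end. Leave the ribbed cap in front of the vice, the dark wood block and the amber bottle where they are.

Things in the scene. Friction and masses are not known exactly. Their poses are not given: they have to be found in the camera images.
- gouge: carving gouge, 210 long, 26 wide, 22 high, lying flat: brown wooden handle, steel blade. Origin: underside, middle of the length. Long axis is y: the handle runs to +y (from y = -10 to y = +105, its middle and the balance point at y = +47), the blade to -y. Grasp the handle's middle across x (26 mm). 90 g.
- burr_block: light wooden block with small burrs standing in holes on its top: 50 (x) by 130 (y), wood 34 high, 66 with the burrs. Origin: centre of the underside. Grasp across x (50 mm) by the wood. Looks much the same turned half round about z; either way round will do. 170 g.
- abrasive_roll: dark red roll of abrasive cloth standing on end, 52 diameter, 49 high. Origin: centre of the underside, z up its axis. Any yaw. 90 g. (A like roll at the far back of the worktop is part of the room.)
- board_gouge: fixed plywood board, 84 (x) by 230 (y), 6 thick, with the dark outline of the gouge. Origin: underside, below the middle of the HANDLE outline (26 by 115, to y = +58); blade outline to y = -152; middle of board and whole outline at y = -47. Rightly placed, the gouge's axes are parallel to the board's and its origin is at (0, -47, 6) here. At the start the burr block is on it.
- board_block: fixed plywood board, 84 (x) by 230 (y), 6 thick, with the dark flat rectangular outline of the burr block, 50 (x) by 130 (y), in its middle. Origin: underside, centre of the board and of the outline. The roll stands on it at the start.
- board_roll: fixed plywood board, 84 (x) by 230 (y), 6 thick, with the dark flat round outline of the roll, 52 diameter, in its middle. Origin: underside, centre of the board and of the outline. The gouge lies on it at the start.
- spare_board: fixed blank square plywood board, 110 by 110, 6 thick, without outline, standing free behind the vice (the vice is a fixed blue block 133 high round x = 0.44 to 0.58, y = -0.08 to 0.05). Origin: centre of the underside.
- spray_cap: pale green ribbed cap, 49 diameter, 38 high, loose bystander in front of the vice. Origin: centre of the underside.
- dark_block: dark wood block, 50 by 75, 28 high, loose bystander. Origin: centre of the underside.
- amber_bottle: amber bottle with white cap, 65 diameter, 121 high, loose bystander. Origin: centre of the underside.
Mind the look-alikes: they are no part of the job. Of the things that look like the abrasive_roll, the largest one is meant.

How it is judged (in metres and radians):
At the end, for the whole second after the job is handed in: Gouge within 12 mm of its outline along each board axis and 9 degrees of its direction, handle on handle shape; burr block within 12 mm and 9 degrees (either way round), roll within 12 mm of its outline's centre; all flat on the boards, right way up (6 degrees) and still (x of gouge in the frame of board_gouge between -0.012 and 0.012 m and y of gouge in the frame of board_gouge between -0.059 and -0.035 m and angle between the y axis of gouge and the y axis of board_gouge, either way round below 0.16 rad and y of board_gouge in the frame of gouge above 0.03 m and horizontal distance between burr_block and board_block below 0.012 m and angle between the y axis of burr_block and the y axis of board_block, either way round below 0.16 rad and horizontal distance between abrasive_roll and board_roll below 0.012 m and angle between each of gouge, burr_block, abrasive_roll's own z axis and vertical below 0.1 rad and z of gouge in the frame of board_gouge between 0.003 and 0.01 m and linear speed of each of gouge, burr_block, abrasive_roll below 0.01 m/s and angular speed of each of gouge, burr_block, abrasive_roll below 0.1 rad/s and z of burr_block in the frame of board_block between 0.003 and 0.01 m and z of abrasive_roll in the frame of board_roll between 0.003 and 0.01 m); the robot touches nothing.
It fails at once if the ribbed cap is shifted by more than 20 mm or tipped over (distance of spray_cap from where it was at the start of the episode above 0.02 m or angle between spray_cap's own z axis and vertical above 0.3 rad).
It fails at once if the dark wood block is shifted by more than 20 mm or tipped over (distance of dark_block from where it was at the start of the episode above 0.02 m or angle between dark_block's own z axis and vertical above 0.3 rad).
It fails at once if the amber bottle is shifted by more than 20 mm or tipped over (distance of amber_bottle from where it was at the start of the episode above 0.02 m or angle between amber_bottle's own z axis and vertical above 0.3 rad).
It also fails if it takes over 112 s, if anything falls off the work surface, if the arm or the gripper's body presses on something with over 40 N, if the wrist force passes 120 N, or if a joint passes its speed limit or range.

## Working session

There is one attempt and no reset: what is moved stays moved. The work goes in short steps, Python scripts to look and compute and a tool call to move; the robot and the scene stay as the last step left them, time stands still between calls to the robot, and variables do not carry over. Pictures are saved under pics/ and viewed, about 12 in all and at most 16, crops included, and the job is handed in when it is done.

Besides the shell and the picture viewer there is one more tool, called after "Request:" as a command line: name --argument value ..., lists and objects as JSON in quotes. apply_moves: Moves the arm, as the interface text tells. Its arguments: {"type":"object","properties":{"motion":{"type":"array","items":{"type":"number"}},"grip":{"type":"number"}},"required":["motion"]}

```bash
mkdir -p pics; cat > h.py <<'E'
import numpy as np, cv2
from bench import telemetry, vision, sign_off, arm
def snap(n,save=None):
    i=vision.camera_info(n); p,d=vision.camera(n)
    if save: cv2.imwrite('pics/'+save,p[:,:,::-1])
    return p,d,i
def foc(i): return 210/np.tan(np.radians(i['fovy'])/2)
def ray(i,u,v,z):
    R=np.array(i['R']);t=np.array(i['t']);f=foc(i)
    d=R.T@np.array([(u-i['cx'])/f,(v-i['cy'])/f,1]);o=-R.T@t
    return o+d*(z-o[2])/d[2]
def cloud(d,i):
    f=foc(i);v,u=np.mgrid[:d.shape[0],:d.shape[1]]
    c=np.stack([(u-i['cx'])/f*d,(v-i['cy'])/f*d,d],-1)
    P=(c-np.array(i['t']))@np.array(i['R']); P[d==0]=np.nan
    return P
E
python3 - <<'E'
from h import *
for n in('scene','top'):
    p,d,i=snap(n,n+'.png'); np.savez(n+'.npz',p=p,d=d,i=i)
    print(n,i,(d>0).mean())
s=telemetry.sense();print(s['time'],s['tool_pos'],s['ee_rot'],s['opening'],arm.tcp_to_tips)
E
```

```text
scene {'fovy': 52.62436209103927, 'cx': 275.8886446309302, 'cy': 212.59059525250407, 'R': array([[-0.84568339, -0.53361217, -0.00881206],
       [-0.40292261,  0.64921635, -0.64511356],
       [ 0.34996138, -0.54201124, -0.76403589]]), 't': array([506.2046552 , 216.6467421 , 711.58998841])} 0.9961607142857143
top {'fovy': 45.83342647923046, 'cx': 284.42499449564497, 'cy': 219.2924221096278, 'R': array([[ 0.01218113, -0.99982875, -0.01393194],
       [-0.99348667, -0.01052286, -0.11346143],
       [ 0.1132954 ,  0.01522328, -0.99344472]]), 't': array([ 44.71245184, 563.82259941, 997.07345868])} 0.9961989795918368
0.1 [137.38710381 609.53858278 239.11102863] [[ 2.19963919e-01  9.75507952e-01 -3.32210972e-04]
 [ 9.75507532e-01 -2.19964136e-01 -9.13700002e-04]
 [-9.64396116e-04 -1.23093272e-04 -9.99999527e-01]] 94.85594646809759 25.0
```

View pics/top.png

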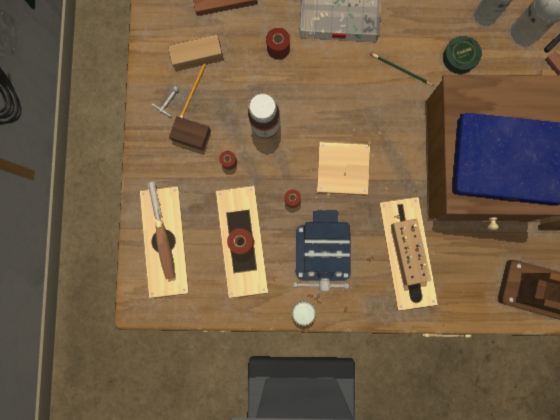

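View pics/scene.png

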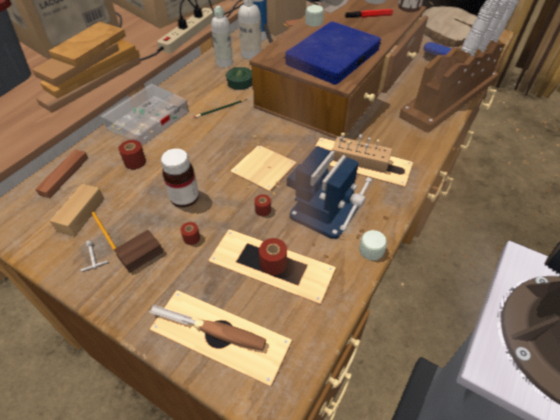

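The top view shows these candidates for the roll:
- (240,241) on the rectangular outline, the largest.
- (228,159) and (292,198), two small look-alikes.
- (278,41), the far-back one that belongs to the room.

I choose (240,241). The boards are at (163,241) for the roll, (241,241) for the block, (408,252) for the gouge with its handle end at the bottom, and (344,168) for the spare.

```bash
cat > m.py <<'E'
from h import *
D=np.load('top.npz',allow_pickle=True);p,d,i=D['p'],D['d'],D['i'].item();P=cloud(d,i)
hsv=cv2.cvtColor(p,cv2.COLOR_RGB2HSV);g=p.astype(int).sum(2)
def rect(mask,z,lab,mn=60):
    cs,_=cv2.findContours(mask.astype(np.uint8),cv2.RETR_EXTERNAL,cv2.CHAIN_APPROX_NONE)
    for c in cs:
        if cv2.contourArea(c)<mn: continue
        w=np.array([ray(i,u,v,z)[:2] for u,v in c[:,0]],np.float32)
        (cx,cy),(a,b),an=cv2.minAreaRect(w)
        # angle of long axis in world
        bx=cv2.boxPoints(((cx,cy),(a,b),an)); e=bx[1]-bx[0];f=bx[2]-bx[1]; l=e if np.hypot(*e)>np.hypot(*f) else f
        print(lab,'px',c[:,0].mean(0).round(),'xy',round(cx),round(cy),'size',round(a),round(b),'long axis deg',round(np.degrees(np.arctan2(l[1],l[0]))%180,1))
def win(m,u0,u1,v0,v1):
    o=np.zeros(m.shape,bool);o[v0:v1,u0:u1]=m[v0:v1,u0:u1];return o
E
python3 - <<'E'
from m import *
light=((hsv[...,2]>150)&(hsv[...,0]>8)&(hsv[...,0]<32)&(hsv[...,1]<150))
light=cv2.morphologyEx(light.astype(np.uint8),cv2.MORPH_OPEN,np.ones((3,3)))
for n,w in dict(rollb=(130,195,175,305),blockb=(205,275,175,305),gougeb=(375,445,185,315),spare=(310,378,135,200)).items(): rect(win(light,*w),6,n,100)
for n,w in dict(rollb=(145,182,190,290),blockb=(222,262,190,290),gougeb=(385,432,195,305)).items(): rect(win(g<110,*w),6,n+' dark',15)
Z=P[...,2]
for n,w,lo,hi in[('roll',(215,265,215,270),45,62),('burrwood',(385,435,205,300),32,48),('gouge',(140,185,175,290),14,40),('vice',(285,360,205,300),25,170),('viceT',(285,360,205,300),90,170),('cap',(285,322,295,332),25,50)]:
    m=win((Z>lo)&(Z<hi),*w);q=P[m];
    print(n,len(q),np.nanmin(q,0).round(),np.nanmax(q,0).round(),np.nanmedian(q,0).round(),np.nanpercentile(q[:,2],[5,50,95]).round(1))
    rect(m,np.nanmedian(q[:,2]),n)
for u,v in[(180,320),(300,180),(370,300)]: print(P[v,u].round(1))
big=[cv2.resize(p[a:b,c:e,::-1],None,fx=4,fy=4,interpolation=cv2.INTER_CUBIC) for a,b,c,e in[(175,305,210,275),(190,320,375,440),(175,305,130,195)]]
cv2.imwrite('pics/crop1.png',np.hstack(big))
E
```

```text
rollb px [159. 244.] xy 523 318 size 247 120 long axis deg 2.0
blockb px [241. 242.] xy 520 143 size 231 88 long axis deg 8.0
gougeb px [408. 253.] xy 499 -210 size 231 85 long axis deg 9.1
spare px [344. 167.] xy 681 -77 size 120 114 long axis deg 87.7
gougeb dark px [414. 287.] xy 427 -220 size 7 19 long axis deg 101.9
roll 444 [491. 116.  47.] [541. 167.  58.] [516. 141.  52.] [49.1 52.2 55.2]
roll px [240. 241.] xy 516 141 size 49 51 long axis deg 90.7
burrwood 1544 [ 431. -254.   32.] [ 596. -173.   48.] [ 498. -209.   38.] [35.1 38.3 41.5]
burrwood px [412. 252.] xy 499 -209 size 129 52 long axis deg 11.9
gouge 785 [439. 279.  14.] [644. 344.  31.] [507. 304.  23.] [15.1 23.  27.6]
gouge px [162. 241.] xy 516 306 size 158 26 long axis deg 13.6
vice 2997 [420. -75.  27.] [594.  42. 137.] [503. -30. 128.] [ 49.3 128.2 132.5]
vice px [322. 285.] xy 432 -19 size 20 103 long axis deg 90.7
vice px [327. 248.] xy 508 -30 size 125 84 long axis deg 0.4
viceT 1882 [425. -75.  90.] [549.  13. 137.] [510. -30. 130.] [117.1 130.1 132.9]
viceT px [329. 261.] xy 473 -29 size 83 35 long axis deg 89.9
viceT px [327. 233.] xy 528 -29 size 39 84 long axis deg 90.6
cap 443 [348. -13.  25.] [395.  33.  41.] [372.  11.  36.] [31.6 35.6 39. ]
cap px [303. 313.] xy 372 10 size 46 46 long axis deg 90.7
[352.4 267.6   1.4]
[ 6.527e+02  1.910e+01 -2.000e-01]
[ 398.7 -130.1   -2.5]
```

View pics/crop1.png

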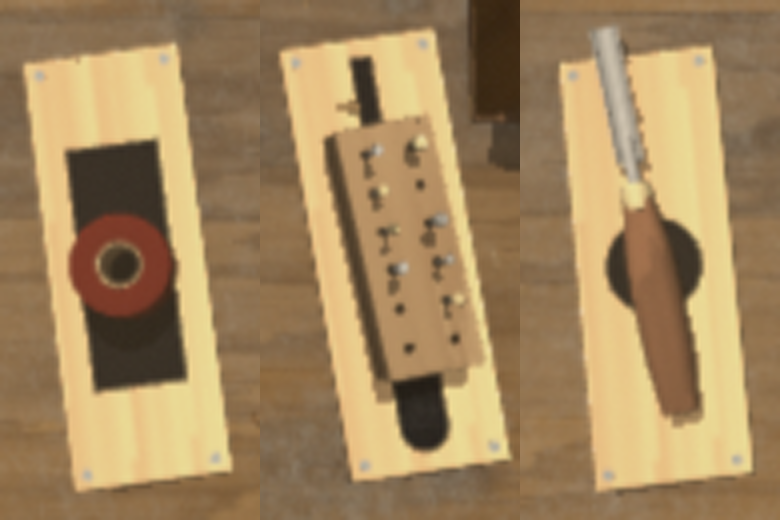

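Request:
apply_moves --motion '[-0.025,0.031,0,0,-0.05,0.063,0,0,-0.075,0.094,0,0,-0.1,0.125,0,0,-0.125,0.157,0,0]' --grip 0.095

```text
time: 0.52
tool_pos: [263.6, 451.4, 239.0]
ee_rot: [[0.219, 0.976, -0.001], [0.976, -0.219, -0.001], [-0.001, -0.0, -1.0]]
wrist_force: [0.2, 1.3, 0.4]
opening: 94.7
```

Request:
apply_moves --motion '[-0.025,0.031,0,0,-0.05,0.063,0,0,-0.075,0.094,0,0,-0.1,0.125,0,0,-0.125,0.157,0,0]'

```text
time: 0.93
tool_pos: [390.0, 293.3, 239.1]
ee_rot: [[0.219, 0.976, -0.001], [0.976, -0.219, -0.001], [-0.002, -0.0, -1.0]]
wrist_force: [0.5, 1.2, 0.4]
opening: 94.8
```

Request:
apply_moves --motion '[-0.025,0.031,0,0,-0.05,0.063,0,0,-0.075,0.094,0,0,-0.1,0.125,0,0,-0.125,0.157,0,0]'

```text
time: 1.35
tool_pos: [516.5, 135.0, 239.1]
ee_rot: [[0.219, 0.976, -0.001], [0.976, -0.219, -0.001], [-0.002, -0.001, -1.0]]
wrist_force: [0.4, 0.9, 0.4]
opening: 95.0
```

```bash
cat > go.py <<'E'
# go.py x y z [tool-x yaw deg]: shift in tool axes (m) and turn (units) from the measured pose
import sys
from h import *
a=list(map(float,sys.argv[1:]));s=telemetry.sense();R=np.array(s['ee_rot']);
sh=R.T@(np.array(a[:3])-s['tool_pos'])/1000
y=np.degrees(np.arctan2(R[1,0],R[0,0]))
print('t',round(s['time'],2),'pos',np.round(s['tool_pos'],1),'yaw',round(y,1),'zaxis',R[:,2].round(3),'open',round(s['opening'],1))
tw='' if len(a)<4 else round(-(((a[3]-y)+90)%180-90)/6,2)
print('shift',sh.round(4),'turn',tw,'F',np.round(s['wrist_force'],1))
E
python3 go.py 516 141 130
python3 -c "
from h import *
p,d,i=snap('wrist','w1.png');print(i)"
```

```text
t 1.35 pos [516.5 135.  239.1] yaw 77.3 zaxis [-0.001 -0.001 -1.   ] open 95.0
shift [ 0.0059 -0.0017  0.1091] turn  F [0.4 0.9 0.4]
{'fovy': 59.73822440193601, 'cx': 273.179373116082, 'cy': 211.39415077740657, 'R': array([[ 0.21877394,  0.97577361, -0.00195867],
       [ 0.9467598 , -0.21178216,  0.24247513],
       [ 0.23618603, -0.05490163, -0.97015564]]), 't': array([-243.91537752, -489.52310815,  275.51663295])}
```

View pics/w1.png

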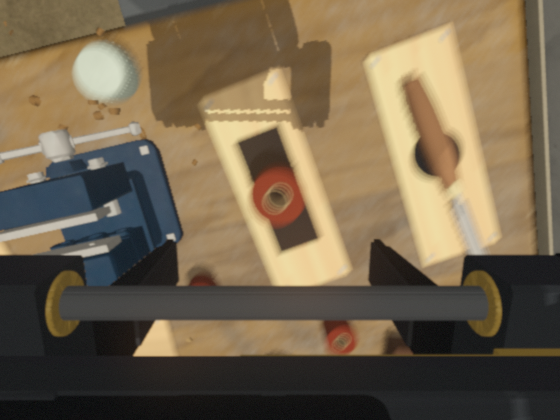

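The wrist view shows the roll at (279,195) between the jaws' lines, the gouge handle at (430,115) on the round outline, and the vice at lower left clear of the jaws.

```bash
python3 - <<'E'
from h import *
p,d,i=snap('wrist');P=cloud(d,i)
hsv=cv2.cvtColor(p,cv2.COLOR_RGB2HSV)
m=((hsv[...,0]<8)|(hsv[...,0]>172))&(hsv[...,1]>130);m[:,:240]=0;m[:,320:]=0;m[240:]=0;m[:150]=0
c=max(cv2.findContours(m.astype(np.uint8),0,1)[0],key=cv2.contourArea)
print('reds',cv2.boundingRect(c))
q=P[140:240,230:330].reshape(-1,3);q=q[(q[:,2]>46)&(q[:,2]<62)];print('roll',len(q),np.median(q,0),(q.min(0)+q.max(0))/2,np.ptp(q,axis=0))
g=P[50:270,380:500].reshape(-1,3);g=g[(g[:,2]>13)&(g[:,2]<40)];
b=cv2.minAreaRect(g[:,:2].astype(np.float32));print('gouge',len(g),b);np.save('g.npy',g)
v=g[:,:2]-g[:,:2].mean(0);ax=np.linalg.svd(v,full_matrices=False)[2][0];ax*=np.sign(ax[0]);print(ax,np.degrees(np.arctan2(ax[1],ax[0])),g.mean(0))
t=v@ax
for lo in np.arange(t.min(),t.max(),15):
    k=g[(t>=lo)&(t<lo+15)]; w=(k[:,:2]-g[:,:2].mean(0))@np.array([-ax[1],ax[0]])
    if len(k)>5: print(round(lo+7),len(k),k.mean(0).round(1),np.percentile(w,[2,98]).round(1))
# handle outline / board_roll: light + dark pixels at z~6
E
```

```text
reds (258, 159, 55, 57)
roll 2194 [517.09368722 141.11938421  55.2086793 ] [517.73978918 140.96178885  52.07961979] [51.84457984 51.57195605 12.12963023]
gouge 4430 ((543.3804321289062, 312.18634033203125), (210.2659149169922, 25.477983474731445), 13.476899147033691)
[0.96507695 0.26196657] 15.186783586319129 [521.57393676 305.76734096  24.08218847]
-76 427 [448.9 287.4  24.9] [-7.  12.3]
-61 470 [463.6 290.6  26.2] [-8.8 13.1]
-46 488 [478.1 294.   26.8] [-9.7 13.4]
-31 479 [492.7 297.4  27. ] [-10.4  13.2]
-16 463 [507.1 301.1  27. ] [-10.6  12.8]
-1 411 [521.6 304.9  26.5] [-10.3  12. ]
14 339 [535.8 308.7  25.4] [-9.2 10.5]
29 273 [550.6 312.6  24.3] [-7.5  8.2]
44 118 [564.2 317.   22.1] [-6.5  6.9]
59 208 [578.9 321.9  19.2] [-6.9  7.4]
74 192 [593.9 326.7  16.8] [-7.   7.3]
89 198 [608.3 330.   16.7] [-7.5  6.8]
104 188 [622.7 333.7  16.6] [-7.8  6.4]
119 172 [636.5 337.7  16.5] [-7.7  6.2]
```

Request:
apply_moves --motion '[0.006,-0.002,0.03,0,0.006,-0.002,0.06,0,0.006,-0.002,0.09,0,0.006,-0.002,0.109,0,0.006,-0.002,0.109,0]'

```text
time: 1.87
tool_pos: [516.0, 139.2, 126.3]
ee_rot: [[0.223, 0.975, -0.007], [0.975, -0.223, -0.003], [-0.004, -0.006, -1.0]]
wrist_force: [-1.0, -0.7, -0.5]
opening: 95.0
```

Request:
apply_moves --motion '[0.002,0.001,0.025,0,0.002,0.001,0.05,0,0.002,0.001,0.075,0,0.002,0.001,0.088,0,0.002,0.001,0.088,0]'

```text
time: 2.28
tool_pos: [516.0, 141.0, 37.0]
ee_rot: [[0.223, 0.975, -0.01], [0.975, -0.223, -0.003], [-0.005, -0.009, -1.0]]
wrist_force: [-0.3, 0.0, 0.3]
opening: 95.0
```

Request:
apply_moves --motion '[0,0,0,0,0,0,0,0,0,0,0,0,0,0,0,0,0,0,0,0]' --grip 0.04

```text
time: 2.7
tool_pos: [516.4, 141.0, 37.8]
ee_rot: [[0.223, 0.975, -0.008], [0.975, -0.223, -0.003], [-0.005, -0.007, -1.0]]
wrist_force: [0.0, -0.7, -0.1]
opening: 67.1
```

Request:
apply_moves --motion '[0,0,0,0,0,0,0,0,0,0,0,0,0,0,0,0,0,0,0,0]'

```text
time: 3.12
tool_pos: [516.5, 141.1, 38.2]
ee_rot: [[0.223, 0.975, -0.008], [0.975, -0.223, -0.003], [-0.005, -0.007, -1.0]]
wrist_force: [-1.3, 0.4, 5.8]
opening: 51.3
```

Request:
apply_moves --motion '[0,0,-0.035,0,0,0,-0.07,0,0,0,-0.105,0,0,0,-0.14,0,0,0,-0.165,0]'

```text
time: 3.53
tool_pos: [518.0, 141.6, 206.0]
ee_rot: [[0.223, 0.975, -0.006], [0.975, -0.223, -0.003], [-0.004, -0.005, -1.0]]
wrist_force: [-0.5, -0.3, -0.9]
opening: 50.8
```

```bash
python3 go.py 681 -77 205
```

```text
t 3.53 pos [518.  141.6 206. ] yaw 77.1 zaxis [-0.006 -0.003 -1.   ] open 50.8
shift [-0.1767  0.2077  0.0006] turn  F [-0.5 -0.3 -0.9]
```

Request:
apply_moves --motion '[-0.018,0.021,0,0,-0.036,0.042,0,0,-0.053,0.063,0,0,-0.071,0.084,0,0,-0.088,0.104,0,0]'

```text
time: 3.95
tool_pos: [600.2, 31.4, 205.6]
ee_rot: [[0.223, 0.975, -0.006], [0.975, -0.223, -0.003], [-0.004, -0.005, -1.0]]
wrist_force: [-0.8, 0.1, -0.3]
opening: 50.8
```

Request:
apply_moves --motion '[-0.018,0.021,0,0,-0.036,0.042,0,0,-0.053,0.063,0,0,-0.071,0.084,0,0,-0.088,0.104,0,0]'

```text
time: 4.37
tool_pos: [682.5, -78.9, 204.9]
ee_rot: [[0.223, 0.975, -0.007], [0.975, -0.223, -0.003], [-0.004, -0.006, -1.0]]
wrist_force: [0.4, 0.3, -0.9]
opening: 51.1
```

Request:
apply_moves --motion '[0,0,0.03,0,0,0,0.06,0,0,0,0.09,0,0,0,0.12,0,0,0,0.13,0]'

```text
time: 4.78
tool_pos: [679.6, -79.0, 70.3]
ee_rot: [[0.224, 0.975, -0.013], [0.975, -0.224, -0.001], [-0.004, -0.013, -1.0]]
wrist_force: [-0.2, 0.8, -0.7]
opening: 50.9
```

```bash
python3 go.py 681 -77 40
```

```text
t 4.78 pos [679.6 -79.   70.3] yaw 77.1 zaxis [-0.013 -0.001 -1.   ] open 50.9
shift [0.0024 0.0013 0.0303] turn  F [-0.2  0.8 -0.7]
```

Going down 31 mm gently, then open.

Request:
apply_moves --motion '[0,0,0.01,0,0,0,0.02,0,0,0,0.027,0,0,0,0.03,0,0,0,0.031,0]'

```text
time: 5.2
tool_pos: [679.4, -79.1, 39.6]
ee_rot: [[0.224, 0.975, -0.013], [0.975, -0.224, -0.001], [-0.004, -0.012, -1.0]]
wrist_force: [0.4, 0.8, -0.1]
opening: 51.4
```

Request:
apply_moves --motion '[0,0,0,0,0,0,0,0,0,0,0,0,0,0,0,0,0,0,0,0]' --grip 0.085

```text
time: 5.62
tool_pos: [679.6, -79.1, 40.0]
ee_rot: [[0.224, 0.975, -0.012], [0.975, -0.224, -0.001], [-0.004, -0.011, -1.0]]
wrist_force: [-0.5, 0.7, 0.1]
opening: 79.2
```

Request:
apply_moves --motion '[0,0,0,0,0,0,0,0,0,0,-0.03,0,0,0,-0.06,0,0,0,-0.09,0]'

```text
time: 6.03
tool_pos: [680.4, -78.9, 130.7]
ee_rot: [[0.223, 0.975, -0.013], [0.975, -0.224, -0.001], [-0.004, -0.013, -1.0]]
wrist_force: [0.6, 1.1, -1.0]
opening: 85.2
```

Request:
apply_moves --motion '[0,0,-0.025,0,0,0,-0.05,0,0,0,-0.075,0,0,0,-0.09,0,0,0,-0.09,0]' --grip 0.095

```text
time: 6.45
tool_pos: [682.6, -79.0, 224.6]
ee_rot: [[0.223, 0.975, -0.008], [0.975, -0.223, -0.002], [-0.004, -0.007, -1.0]]
wrist_force: [0.3, 0.5, 0.2]
opening: 95.1
```

```bash
python3 go.py 499 -209 220 101.5; python3 - <<'E'
from h import *
p,d,i=snap('wrist','w2.png');np.savez('top.npz',p=(t:=snap('top'))[0],d=t[1],i=t[2])
P=cloud(t[1],t[2]);Z=P[...,2]
q=P[140:200,310:378].reshape(-1,3);q=q[(q[:,2]>40)&(q[:,2]<65)];print('roll',len(q),(q.min(0)+q.max(0))/2,np.median(q,0))
E
```

```text
t 6.45 pos [682.6 -79.  224.6] yaw 77.1 zaxis [-0.008 -0.002 -1.   ] open 95.1
shift [-0.1677 -0.1499  0.0063] turn -4.07 F [0.3 0.5 0.2]Traceback (most recent call last):
  File "<stdin>", line 4, in <module>
    return umr_minimum(a, axis, None, out, keepdims, initial, where)
ValueError: zero-size array to reduction operation minimum which has no identity
```

Request:
apply_moves --motion '[-0.017,-0.015,0,-0.4,-0.034,-0.03,0,-0.8,-0.05,-0.045,0,-1.2,-0.067,-0.06,0,-1.6,-0.084,-0.075,0,-2]'

```text
time: 6.97
tool_pos: [588.1, -144.1, 220.0]
ee_rot: [[0.014, 1.0, -0.016], [1.0, -0.014, -0.0], [-0.0, -0.016, -1.0]]
wrist_force: [-0.6, -0.5, 0.5]
opening: 95.0
```

```bash
python3 go.py 499 -209 220 101.5
```

```text
t 6.97 pos [ 588.1 -144.1  220. ] yaw 89.2 zaxis [-0.016 -0.    -1.   ] open 95.0
shift [-0.0661 -0.0882  0.0014] turn -2.05 F [-0.6 -0.5  0.5]
```

Request:
apply_moves --motion '[-0.015,-0.02,0,-0.4,-0.03,-0.04,0,-0.8,-0.046,-0.06,0,-1.3,-0.06,-0.08,0,-1.8,-0.066,-0.088,0,-2.05]'

```text
time: 7.38
tool_pos: [496.6, -209.8, 219.8]
ee_rot: [[-0.201, 0.979, -0.019], [0.98, 0.201, 0.001], [0.005, -0.018, -1.0]]
wrist_force: [0.9, -0.3, 0.4]
opening: 94.7
```

```bash
python3 - <<'E'
from h import *
p,d,i=snap('wrist','w2.png');P=cloud(d,i)
g=P.reshape(-1,3);k=(g[:,2]>32)&(g[:,2]<47)&(abs(g[:,0]-500)<90)&(abs(g[:,1]+210)<60)
print(k.sum(),cv2.minAreaRect(g[k][:,:2].astype(np.float32)),np.median(g[k],0))
q=g[k][:,:2];print(np.percentile(q,[1,99],axis=0))
t=snap('top');np.savez('top.npz',p=t[0],d=t[1],i=t[2]);P=cloud(t[1],t[2])
q=P[130:205,310:378].reshape(-1,3);q=q[(q[:,2]>44)&(q[:,2]<65)];print('roll',len(q),(q.min(0)+q.max(0))/2,np.median(q,0))
E
python3 go.py 499 -209 120 101.5
```

```text
7316 ((512.2286376953125, -232.01834106445312), (142.5119171142578, 96.77715301513672), 11.710994720458984) [ 495.85363453 -211.92871199   41.21381247]
[[ 437.06756118 -259.77860267]
 [ 571.55720173 -178.03507249]]
roll 453 [678.81654367 -78.43273229  51.20740876] [677.69372558 -78.42958481  52.35790219]
t 7.48 pos [ 497.7 -209.5  220.2] yaw 101.4 zaxis [-0.018  0.001 -1.   ] open 95.3
shift [-0.0002  0.0031  0.1002] turn -0.01 F [ 1.   0.5 -0.5]
```

View pics/w2.png

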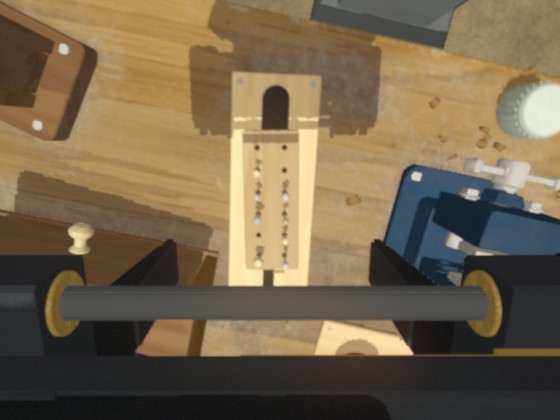

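The block is in view at (271,200) with its long axis vertical, so the jaws are aligned. The drawer cabinet and its knob at (80,235) are near on the right side of the world view, so I'll check that clearance and refine the block's pose.

```bash
python3 - <<'E'
from h import *
p,d,i=snap('wrist');P=cloud(d,i)
m=np.zeros(d.shape,np.uint8);Q=P[110:272,225:330];z=Q[...,2];m[110:272,225:330]=(z>31)&(z<46)
m=cv2.morphologyEx(m,cv2.MORPH_CLOSE,np.ones((9,9)))
c=max(cv2.findContours(m,0,1)[0],key=cv2.contourArea)
w=np.array([ray(i,u,v,40)[:2] for u,v in c[:,0]],np.float32);print(cv2.minAreaRect(w))
D=np.load('top.npz',allow_pickle=True);T=cloud(D['d'],D['i'].item()).reshape(-1,3);W=P.reshape(-1,3)
for n,A in(('top',T),('wrist',W)):
  k=A[(A[:,2]>50)&(A[:,2]<180)&(A[:,1]<-245)&(A[:,1]>-340)&(A[:,0]>440)&(A[:,0]<680)]
  k=k[(k[:,1]<-270)|(k[:,0]>560)]
  for y in range(-335,-245,10):
    s=k[(abs(k[:,1]-y)<5)]
    if len(s)>3: j=s[:,0].argmin();print(n,y,len(s),s[j].round())
E
```

```text
((500.87481689453125, -210.54226684570312), (129.55397033691406, 49.86606979370117), 11.933176040649414)
top -335 224 [ 604. -338.  173.]
top -325 207 [ 611. -329.  173.]
top -315 178 [ 615. -319.  172.]
top -305 151 [ 629. -308.  174.]
top -295 137 [ 632. -299.  175.]
top -285 143 [ 631. -280.  173.]
top -275 169 [ 622. -271.  172.]
top -265 368 [ 606. -260.  137.]
top -255 910 [ 569. -253.   50.]
wrist -335 464 [ 567. -332.  120.]
wrist -325 527 [ 567. -329.   84.]
wrist -315 262 [ 567. -320.  119.]
wrist -285 139 [ 568. -282.   59.]
wrist -275 706 [ 567. -278.   74.]
wrist -265 804 [ 567. -269.   90.]
wrist -255 1038 [ 571. -256.   75.]
```

```bash
python3 go.py 486.2 -213.6 110 101.9
```

```text
t 7.53 pos [ 498.7 -209.1  220.4] yaw 101.4 zaxis [-0.017  0.001 -1.   ] open 94.8
shift [-0.0024 -0.0113  0.1106] turn -0.09 F [-0.4  0.5  0. ]
```

Request:
apply_moves --motion '[-0.001,-0.005,0.03,-0.09,-0.002,-0.011,0.06,-0.09,-0.002,-0.011,0.09,-0.09,-0.002,-0.011,0.11,-0.09,-0.002,-0.011,0.11,-0.09]'

```text
time: 7.95
tool_pos: [485.4, -211.6, 106.5]
ee_rot: [[-0.206, 0.978, -0.023], [0.978, 0.206, 0.004], [0.009, -0.022, -1.0]]
wrist_force: [-0.4, 1.1, -0.2]
opening: 95.2
```

```bash
python3 go.py 486.2 -213.6 35 101.9
```

```text
t 7.95 pos [ 485.4 -211.6  106.5] yaw 101.9 zaxis [-0.023  0.004 -1.   ] open 95.2
shift [-0.0027  0.0019  0.0714] turn -0.0 F [-0.4  1.1 -0.2]
```

Request:
apply_moves --motion '[-0.002,0.001,0.02,0,-0.003,0.002,0.04,0,-0.003,0.002,0.06,0,-0.003,0.002,0.071,0,-0.003,0.002,0.071,0]'

```text
time: 8.37
tool_pos: [486.3, -213.2, 34.0]
ee_rot: [[-0.206, 0.978, -0.025], [0.978, 0.206, 0.006], [0.011, -0.023, -1.0]]
wrist_force: [0.1, 0.1, 0.2]
opening: 94.9
```

Request:
apply_moves --motion '[0,0,0,0,0,0,0,0,0,0,0,0,0,0,0,0,0,0,0,0]' --grip 0.04

```text
time: 8.78
tool_pos: [486.6, -213.4, 34.8]
ee_rot: [[-0.206, 0.978, -0.024], [0.978, 0.206, 0.005], [0.01, -0.023, -1.0]]
wrist_force: [0.3, 0.1, 0.2]
opening: 66.9
```

Request:
apply_moves --motion '[0,0,0,0,0,0,0,0,0,0,0,0,0,0,0,0,0,0,0,0]'

```text
time: 9.2
tool_pos: [486.7, -213.4, 35.1]
ee_rot: [[-0.206, 0.978, -0.024], [0.978, 0.206, 0.005], [0.01, -0.022, -1.0]]
wrist_force: [0.4, 1.1, 5.7]
opening: 50.2
```

Request:
apply_moves --motion '[0,0,0,0,0,0,0,0,0,0,0,0,0,0,0,0,0,0,0,0]'

```text
time: 9.62
tool_pos: [486.6, -213.4, 35.1]
ee_rot: [[-0.206, 0.978, -0.024], [0.978, 0.206, 0.005], [0.01, -0.022, -1.0]]
wrist_force: [-1.2, 0.6, 2.4]
opening: 49.7
```

Request:
apply_moves --motion '[0,0,-0.02,0,0,0,-0.05,0,0,0,-0.08,0,0,0,-0.11,0,0,0,-0.14,0]'

```text
time: 10.03
tool_pos: [489.7, -213.9, 176.1]
ee_rot: [[-0.206, 0.978, -0.025], [0.978, 0.206, 0.005], [0.01, -0.023, -1.0]]
wrist_force: [0.8, -0.1, -3.1]
opening: 49.7
```

Request:
apply_moves --motion '[0,0,-0.02,0,0,0,-0.04,0,0,0,-0.05,0,0,0,-0.06,0,0,0,-0.06,0]'

```text
time: 10.45
tool_pos: [491.4, -214.3, 237.1]
ee_rot: [[-0.206, 0.978, -0.023], [0.978, 0.206, 0.004], [0.009, -0.022, -1.0]]
wrist_force: [-0.8, 0.2, -1.0]
opening: 50.0
```

```bash
python3 go.py 505.1 140.9 220 98; python3 -c "
from h import *
snap('wrist','w3.png')"
```

```text
t 10.45 pos [ 491.4 -214.3  237.1] yaw 101.9 zaxis [-0.023  0.004 -1.   ] open 50.0
shift [0.3446 0.087  0.0183] turn 0.65 F [-0.8  0.2 -1. ]
```

View pics/w3.png

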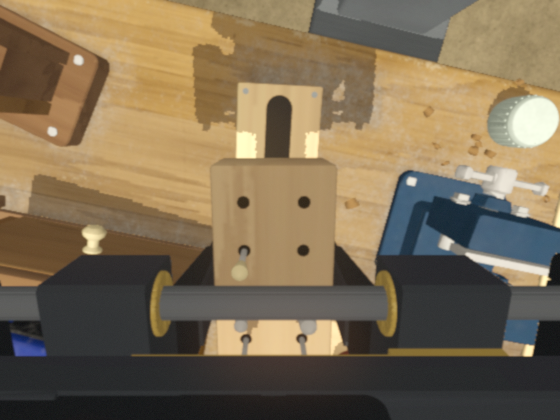

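The block is held square between the jaws, opening 50 mm. Carrying it over and measuring the bare rectangular outline from the last top picture.

Request:
apply_moves --motion '[0.034,0.009,0,0.1,0.069,0.018,0,0.2,0.103,0.026,0,0.3,0.138,0.035,0,0.33,0.172,0.043,0,0.33]'

```text
time: 10.92
tool_pos: [497.1, -35.4, 235.2]
ee_rot: [[-0.171, 0.985, -0.027], [0.985, 0.172, 0.006], [0.01, -0.025, -1.0]]
wrist_force: [0.7, -0.5, -1.8]
opening: 49.9
```

Request:
apply_moves --motion '[0.034,0.009,0,0.1,0.069,0.018,0,0.2,0.103,0.026,0,0.3,0.138,0.035,0,0.33,0.172,0.043,0,0.33]'

```text
time: 11.33
tool_pos: [509.5, 143.3, 234.4]
ee_rot: [[-0.137, 0.99, -0.029], [0.991, 0.137, 0.005], [0.009, -0.028, -1.0]]
wrist_force: [0.5, 0.3, -1.5]
opening: 50.0
```

```bash
python3 - <<'E'
from m import *
dk=(g<170)
rect(win(dk,220,262,200,285),6,'outline',200)
light=((hsv[...,2]>150)&(hsv[...,0]>8)&(hsv[...,0]<32)&(hsv[...,1]<150))
rect(win(light,205,275,175,305),6,'board',300)
E
python3 go.py 505.1 140.9 140 98
```

```text
outline px [241. 241.] xy 520 143 size 123 44 long axis deg 8.3
board px [236. 260.] xy 513 146 size 252 147 long axis deg 1.7
t 11.33 pos [509.5 143.3 234.4] yaw 97.9 zaxis [-0.029  0.005 -1.   ] open 50.0
shift [-0.0026 -0.002   0.0945] turn -0.02 F [ 0.5  0.3 -1.5]
```

Request:
apply_moves --motion '[0,0,0.03,0,-0.001,-0.001,0.06,0,-0.002,-0.001,0.09,0,-0.003,-0.002,0.12,0,-0.003,-0.002,0.14,0]'

```text
time: 11.75
tool_pos: [502.0, 140.6, 90.7]
ee_rot: [[-0.137, 0.99, -0.034], [0.99, 0.137, 0.005], [0.009, -0.033, -0.999]]
wrist_force: [0.5, 0.1, -1.2]
opening: 49.8
```

```bash
python3 go.py 505.4 140.9 35.5 98.3
```

```text
t 11.75 pos [502.  140.6  90.7] yaw 97.9 zaxis [-0.034  0.005 -0.999] open 49.8
shift [-0.0006  0.0052  0.0551] turn -0.07 F [ 0.5  0.1 -1.2]
```

Request:
apply_moves --motion '[0,0.002,0.02,-0.07,0,0.004,0.035,-0.07,0,0.005,0.045,-0.07,0,0.005,0.051,-0.07,-0.001,0.005,0.052,-0.07]'

```text
time: 12.17
tool_pos: [504.7, 140.4, 37.3]
ee_rot: [[-0.144, 0.989, -0.036], [0.989, 0.145, 0.004], [0.01, -0.035, -0.999]]
wrist_force: [0.8, -0.2, -1.8]
opening: 49.9
```

```bash
python3 go.py 505.4 140.9 35.5 98.3
```

```text
t 12.17 pos [504.7 140.4  37.3] yaw 98.3 zaxis [-0.036  0.004 -0.999] open 49.9
shift [0.0004 0.0008 0.0018] turn 0.0 F [ 0.8 -0.2 -1.8]
```

Request:
apply_moves --motion '[0,0.001,0.001,0,0,0.001,0.002,0,0,0.001,0.002,0,0,0.001,0.002,0,0,0.001,0.002,0]'

```text
time: 12.58
tool_pos: [505.9, 140.6, 35.8]
ee_rot: [[-0.144, 0.989, -0.035], [0.989, 0.145, 0.005], [0.009, -0.034, -0.999]]
wrist_force: [-0.1, -0.3, -0.2]
opening: 50.0
```

Request:
apply_moves --motion '[0,0,0,0,0,0,0,0,0,0,0,0,0,0,0,0,0,0,0,0]' --grip 0.08

```text
time: 13.0
tool_pos: [505.9, 140.6, 35.9]
ee_rot: [[-0.144, 0.989, -0.035], [0.989, 0.145, 0.005], [0.009, -0.034, -0.999]]
wrist_force: [-0.1, 0.4, -0.0]
opening: 76.8
```

Request:
apply_moves --motion '[0,0,0,0,0,0,-0.02,0,0,0,-0.05,0,0,0,-0.08,0,0,0,-0.12,0]'

```text
time: 13.42
tool_pos: [509.2, 139.9, 155.8]
ee_rot: [[-0.144, 0.989, -0.038], [0.989, 0.145, 0.004], [0.01, -0.037, -0.999]]
wrist_force: [-0.3, 0.5, -0.1]
opening: 79.9
```

Request:
apply_moves --motion '[0,0,-0.02,0,0,0,-0.04,0,0,0,-0.06,0,0,0,-0.07,0,0,0,-0.07,0]' --grip 0.095

```text
time: 13.83
tool_pos: [512.5, 139.7, 227.5]
ee_rot: [[-0.144, 0.989, -0.034], [0.989, 0.145, 0.005], [0.009, -0.033, -0.999]]
wrist_force: [-0.4, 0.4, -0.9]
opening: 94.7
```

```bash
python3 go.py 497.7 301 220 103.7
```

```text
t 13.83 pos [512.5 139.7 227.5] yaw 98.3 zaxis [-0.034  0.005 -0.999] open 94.7
shift [0.1616 0.0089 0.0088] turn -0.9 F [-0.4  0.4 -0.9]
```

Request:
apply_moves --motion '[0.035,0.002,0,-0.2,0.07,0.004,0,-0.4,0.105,0.006,0,-0.6,0.14,0.008,0,-0.8,0.162,0.009,0,-0.9]'

```text
time: 14.25
tool_pos: [497.1, 303.9, 227.1]
ee_rot: [[-0.239, 0.97, -0.036], [0.971, 0.239, 0.004], [0.013, -0.034, -0.999]]
wrist_force: [-0.2, 0.1, -0.6]
opening: 94.7
```

```bash
python3 - <<'E'
from h import *
p,d,i=snap('wrist','w4.png');P=cloud(d,i);g=P.reshape(-1,3)
k=g[(g[:,2]>12)&(g[:,2]<40)&(abs(g[:,0]-540)<130)&(abs(g[:,1]-312)<45)]
h=k[(k[:,2]>16)&(k[:,0]<550)&(k[:,0]>445)]
v=h[:,:2]-h[:,:2].mean(0);ax=np.linalg.svd(v,full_matrices=False)[2][0];print('handle',h.mean(0),np.degrees(np.arctan2(*ax[::-1]))%180,k[:,0].min())
t=snap('top','top2.png');P=cloud(t[1],t[2])
m=np.zeros(t[1].shape,np.uint8);Q=P[190:295,212:272,2];m[190:295,212:272]=(Q>32)&(Q<48)
m=cv2.morphologyEx(m,cv2.MORPH_CLOSE,np.ones((7,7)))
c=max(cv2.findContours(m,0,1)[0],key=cv2.contourArea)
w=np.array([ray(t[2],u,v,40)[:2] for u,v in c[:,0]],np.float32);print('block',cv2.minAreaRect(w))
E
python3 go.py 497.7 301 110 103.7
```

```text
handle [494.36664913 301.09227359  27.22992673] 14.167130679304245 439.0542434218789
block ((518.586669921875, 142.1446533203125), (129.5958251953125, 50.11627960205078), 8.343719482421875)
t 14.35 pos [497.  303.9 226.9] yaw 103.9 zaxis [-0.036  0.004 -0.999] open 95.2
shift [-0.0045  0.004   0.1168] turn 0.03 F [-1.  -0.6  0.4]
```

View pics/w4.png

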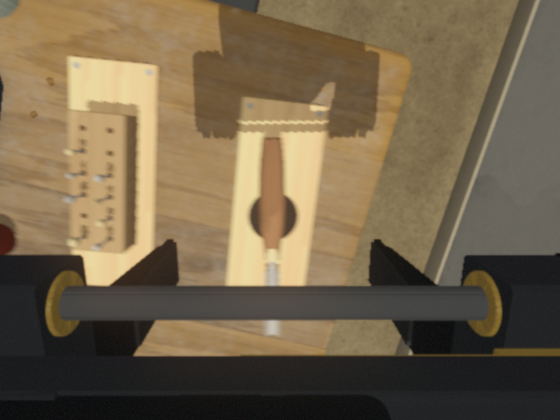

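The block is measured 1.7 mm and 0° off its outline. The wrist view shows the gouge handle upright at (271,190), centred between the jaws.

Request:
apply_moves --motion '[-0.002,0.002,0.03,0,-0.003,0.004,0.06,0,-0.004,0.006,0.09,0,-0.004,0.006,0.12,0,-0.004,0.006,0.14,0]'

```text
time: 14.77
tool_pos: [497.5, 300.4, 83.1]
ee_rot: [[-0.239, 0.97, -0.04], [0.971, 0.24, 0.002], [0.012, -0.038, -0.999]]
wrist_force: [0.4, -0.0, 0.4]
opening: 95.1
```

```bash
python3 go.py 497.5 301.7 33 103.9
```

```text
t 14.77 pos [497.5 300.4  83.1] yaw 103.8 zaxis [-0.04   0.002 -0.999] open 95.1
shift [0.0006 0.0022 0.0501] turn -0.01 F [ 0.4 -0.   0.4]
```

Request:
apply_moves --motion '[0.001,0.001,0.015,0,0.001,0.002,0.03,0,0.001,0.002,0.042,0,0.001,0.002,0.049,0,0.001,0.002,0.05,0]' --grip 0.07

```text
time: 15.18
tool_pos: [496.9, 301.0, 31.9]
ee_rot: [[-0.239, 0.97, -0.042], [0.971, 0.239, 0.001], [0.011, -0.04, -0.999]]
wrist_force: [-0.5, -0.9, 2.1]
opening: 71.3
```

Request:
apply_moves --motion '[0,0,0,0,0,0,0,0,0,0,0,0,0,0,0,0,0,0,0,0]' --grip 0.015

```text
time: 15.6
tool_pos: [497.0, 301.1, 32.4]
ee_rot: [[-0.239, 0.97, -0.041], [0.971, 0.239, 0.001], [0.011, -0.04, -0.999]]
wrist_force: [-0.2, -0.6, 0.2]
opening: 42.2
```

Request:
apply_moves --motion '[0,0,0,0,0,0,0,0,0,0,0,0,0,0,0,0,0,0,0,0]'

```text
time: 16.02
tool_pos: [497.0, 301.3, 32.6]
ee_rot: [[-0.239, 0.97, -0.041], [0.971, 0.239, 0.002], [0.011, -0.039, -0.999]]
wrist_force: [-0.9, 0.0, 4.6]
opening: 25.5
```

Request:
apply_moves --motion '[0,0,0,0,0,0,0,0,0,0,0,0,0,0,0,0,0,0,0,0]'

```text
time: 16.43
tool_pos: [497.0, 301.3, 32.6]
ee_rot: [[-0.239, 0.97, -0.041], [0.971, 0.239, 0.002], [0.011, -0.039, -0.999]]
wrist_force: [-0.2, 0.6, 2.7]
opening: 25.9
```

Request:
apply_moves --motion '[0,0,-0.02,0,0,0,-0.05,0,0,0,-0.085,0,0,0,-0.12,0,0,0,-0.15,0]'

```text
time: 16.85
tool_pos: [503.1, 301.0, 184.4]
ee_rot: [[-0.239, 0.97, -0.04], [0.971, 0.239, 0.002], [0.011, -0.039, -0.999]]
wrist_force: [0.8, 0.5, -0.9]
opening: 25.6
```

Request:
apply_moves --motion '[0,0,-0.02,0,0,0,-0.04,0,0,0,-0.05,0,0,0,-0.05,0,0,0,-0.05,0]'

```text
time: 17.27
tool_pos: [504.9, 300.8, 233.7]
ee_rot: [[-0.239, 0.97, -0.041], [0.971, 0.239, 0.001], [0.011, -0.039, -0.999]]
wrist_force: [0.3, -0.0, -1.7]
opening: 25.8
```

```bash
python3 go.py 452.6 -217.4 225 99.1; python3 - <<'E'
from h import *
p,d,i=snap('wrist','w5.png')
t=snap('top','top3.png');np.savez('top.npz',p=t[0],d=t[1],i=t[2])
E
```

```text
t 17.27 pos [504.9 300.8 233.7] yaw 103.8 zaxis [-0.041  0.001 -0.999] open 25.8
shift [-0.4907 -0.1745  0.0101] turn 0.79 F [ 0.3 -0.  -1.7]
```

View pics/w5.png

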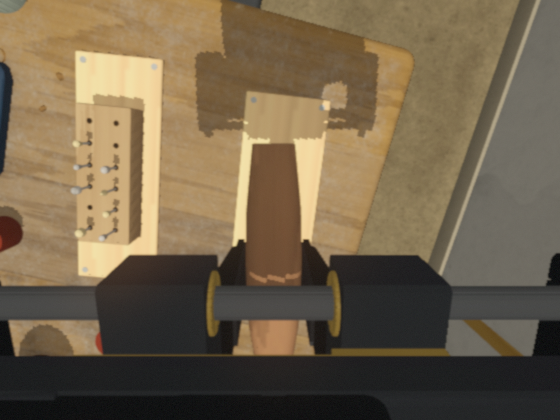

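```bash
python3 - <<'E'
from m import *
light=((hsv[...,2]>150)&(hsv[...,0]>8)&(hsv[...,0]<32)&(hsv[...,1]<150))
rect(win(light,375,445,185,315),6,'gboard',300)
rect(win(g<170,393,425,195,305),6,'goutline',30)
E
```

```text
gboard px [412. 260.] xy 499 -212 size 145 240 long axis deg 179.5
goutline px [408. 254.] xy 498 -210 size 202 21 long axis deg 8.6
```

The gouge is held squarely by the handle with the jaws at 25.8 mm. The bare gouge outline measures (498,-210) at 8.6°.

Request:
apply_moves --motion '[-0.033,-0.011,0,0.1,-0.065,-0.023,0,0.2,-0.098,-0.035,0,0.28,-0.13,-0.046,0,0.28,-0.163,-0.058,0,0.28]'

```text
time: 17.78
tool_pos: [486.6, 127.1, 232.1]
ee_rot: [[-0.211, 0.976, -0.045], [0.977, 0.211, 0.0], [0.01, -0.044, -0.999]]
wrist_force: [0.7, -0.7, -1.0]
opening: 25.7
```

Request:
apply_moves --motion '[-0.033,-0.011,0,0.1,-0.065,-0.023,0,0.2,-0.098,-0.035,0,0.28,-0.13,-0.046,0,0.28,-0.163,-0.058,0,0.28]'

```text
time: 18.2
tool_pos: [463.5, -45.8, 231.9]
ee_rot: [[-0.182, 0.982, -0.047], [0.983, 0.183, 0.001], [0.009, -0.046, -0.999]]
wrist_force: [0.6, -0.2, -0.7]
opening: 25.7
```

```bash
python3 go.py 452.1 -217.2 225 98.8
```

```text
t 18.2 pos [463.5 -45.8 231.9] yaw 100.5 zaxis [-0.047  0.001 -0.999] open 25.7
shift [-0.1665 -0.0422  0.0073] turn 0.28 F [ 0.6 -0.2 -0.7]
```

Request:
apply_moves --motion '[-0.04,-0.01,0,0.1,-0.08,-0.02,0,0.2,-0.12,-0.03,0,0.28,-0.15,-0.038,0,0.28,-0.167,-0.042,0,0.28]'

```text
time: 18.62
tool_pos: [451.9, -220.7, 230.9]
ee_rot: [[-0.151, 0.987, -0.048], [0.988, 0.151, 0.002], [0.009, -0.048, -0.999]]
wrist_force: [0.1, 0.7, -0.1]
opening: 25.6
```

```bash
python3 go.py 452.1 -217.2 85 98.8
```

```text
t 18.62 pos [ 451.9 -220.7  230.9] yaw 98.7 zaxis [-0.048  0.002 -0.999] open 25.6
shift [0.0022 0.0077 0.1457] turn -0.02 F [ 0.1  0.7 -0.1]
```

Request:
apply_moves --motion '[0.001,0.002,0.03,0,0.002,0.004,0.06,0,0.002,0.006,0.09,0,0.002,0.008,0.12,0,0.002,0.008,0.145,0]'

```text
time: 19.03
tool_pos: [451.6, -216.8, 82.8]
ee_rot: [[-0.151, 0.987, -0.051], [0.988, 0.151, 0.003], [0.011, -0.05, -0.999]]
wrist_force: [0.8, -0.1, -1.0]
opening: 26.0
```

```bash
python3 go.py 452.1 -217.2 33 98.8
```

```text
t 19.03 pos [ 451.6 -216.8   82.8] yaw 98.7 zaxis [-0.051  0.003 -0.999] open 26.0
shift [-0.001   0.0029  0.0497] turn -0.02 F [ 0.8 -0.1 -1. ]
```

Request:
apply_moves --motion '[-0.001,0.001,0.015,0,-0.001,0.002,0.03,0,-0.001,0.003,0.042,0,-0.001,0.003,0.047,0,-0.001,0.003,0.048,0]'

```text
time: 19.45
tool_pos: [451.5, -216.7, 33.2]
ee_rot: [[-0.151, 0.987, -0.053], [0.988, 0.151, 0.005], [0.013, -0.052, -0.999]]
wrist_force: [-0.6, 0.5, -1.0]
opening: 26.0
```

```bash
python3 go.py 452.1 -217.2 33 98.8
```

```text
t 19.45 pos [ 451.5 -216.7   33.2] yaw 98.7 zaxis [-0.053  0.005 -0.999] open 26.0
shift [-0.0006  0.0006  0.0001] turn -0.02 F [-0.6  0.5 -1. ]
```

Request:
apply_moves --motion '[0,0,0,0,0,0,0,0,0,0,0,0,0,0,0,0,0,0,0,0]' --grip 0.06

```text
time: 19.87
tool_pos: [451.6, -216.8, 33.6]
ee_rot: [[-0.151, 0.987, -0.053], [0.988, 0.151, 0.004], [0.012, -0.051, -0.999]]
wrist_force: [0.2, -0.1, -0.8]
opening: 53.7
```

Request:
apply_moves --motion '[0,0,0,0,0,0,-0.02,0,0,0,-0.05,0,0,0,-0.085,0,0,0,-0.12,0]'

```text
time: 20.28
tool_pos: [457.6, -217.1, 154.9]
ee_rot: [[-0.151, 0.987, -0.053], [0.988, 0.151, 0.005], [0.013, -0.052, -0.999]]
wrist_force: [0.5, -0.8, 0.4]
opening: 59.7
```

Request:
apply_moves --motion '[0,0,-0.03,0,0,0,-0.06,0,0,0,-0.08,0,0,0,-0.08,0,0,0,-0.08,0]' --grip 0.095

```text
time: 20.7
tool_pos: [462.0, -217.5, 235.5]
ee_rot: [[-0.151, 0.987, -0.052], [0.988, 0.152, 0.004], [0.012, -0.05, -0.999]]
wrist_force: [-0.3, 1.1, -0.0]
opening: 88.1
```

```bash
python3 go.py 679 -78 225 77; python3 - <<'E'
from h import *
p,d,i=snap('wrist','w6.png')
E
```

```text
t 20.7 pos [ 462.  -217.5  235.5] yaw 98.7 zaxis [-0.052  0.004 -0.999] open 88.1
shift [ 1.050e-01  2.359e-01 -1.000e-04] turn 3.62 F [-0.3  1.1 -0. ]
```

View pics/w6.png

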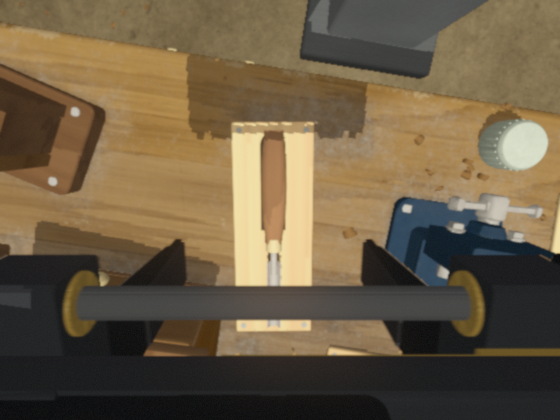

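The gouge lies on its outline with the handle at (273,185) and no dark outline showing. Now the roll.

Request:
apply_moves --motion '[0.014,0.031,0,0,0.028,0.063,0,0,0.042,0.094,0,0,0.056,0.125,0,0,0.07,0.157,0,0]'

```text
time: 21.17
tool_pos: [606.7, -123.1, 225.2]
ee_rot: [[-0.151, 0.987, -0.056], [0.988, 0.151, 0.006], [0.014, -0.055, -0.998]]
wrist_force: [0.7, -1.1, 0.1]
opening: 94.7
```

```bash
python3 go.py 679 -78 220
```

```text
t 21.17 pos [ 606.7 -123.1  225.2] yaw 98.7 zaxis [-0.056  0.006 -0.998] open 94.7
shift [0.0336 0.0785 0.0014] turn  F [ 0.7 -1.1  0.1]
```

Request:
apply_moves --motion '[0.011,0.026,0,0,0.022,0.052,0,0,0.034,0.079,0,0,0.034,0.079,0,0,0.034,0.079,0,0]'

```text
time: 21.58
tool_pos: [679.5, -76.6, 218.6]
ee_rot: [[-0.152, 0.987, -0.06], [0.988, 0.153, 0.006], [0.016, -0.058, -0.998]]
wrist_force: [-1.1, -0.2, 0.3]
opening: 94.7
```

```bash
python3 - <<'E'
from h import *
p,d,i=snap('wrist');P=cloud(d,i);q=P.reshape(-1,3)
q=q[(q[:,2]>46)&(q[:,2]<62)&(abs(q[:,0]-679)<40)&(abs(q[:,1]+78)<40)];print('roll',len(q),(q.min(0)+q.max(0))/2,np.ptp(q,axis=0))
t=snap('top','top4.png');np.savez('top.npz',p=t[0],d=t[1],i=t[2])
from m import *
cs=(g<170)
rect(win(cs,150,178,225,258),6,'rollout',60)
light=((hsv[...,2]>150)&(hsv[...,0]>8)&(hsv[...,0]<32)&(hsv[...,1]<150))
rect(win(light,130,195,175,305),6,'rb',300)
Zt=P=cloud(d,i)
E
python3 go.py 679 -78 85
```

```text
roll 2417 [680.2103565  -79.30627494  52.01231605] [51.71673474 51.51828546 11.76932347]
rb px [164. 229.] xy 536 313 size 251 138 long axis deg 1.9
t 21.68 pos [678.7 -77.8 219.9] yaw 98.7 zaxis [-0.059  0.006 -0.998] open 94.8
shift [-0.0023  0.008   0.1346] turn  F [-0.6  0.4 -0.9]
```

View pics/top4.png

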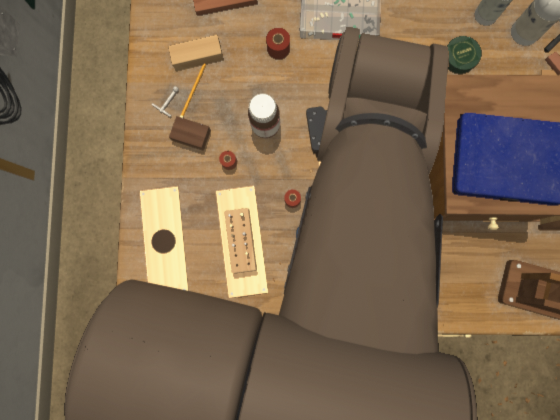

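The top view shows the bare round outline at (163,241), the block on its outline at (241,241), and the arm over the spare board.

```bash
python3 - <<'E'
from m import *
print(g[241,155:173])
for th in(250,300,350,400): rect(win(g<th,148,180,225,258),6,'rollout%d'%th,30)
E
```

```text
[198 197 195 196 201 200 198 199 201 197 202 202 201 204 202 204 202 199]
rollout250 px [163. 241.] xy 517 309 size 46 45 long axis deg 46.4
rollout300 px [163. 241.] xy 517 309 size 47 47 long axis deg 2.1
rollout350 px [163. 241.] xy 517 309 size 47 47 long axis deg 90.7
rollout400 px [163. 241.] xy 517 309 size 47 47 long axis deg 2.1
```

Request:
apply_moves --motion '[-0.001,0.002,0.03,0,-0.002,0.004,0.06,0,-0.003,0.006,0.09,0,-0.003,0.008,0.12,0,-0.003,0.009,0.135,0]'

```text
time: 22.1
tool_pos: [677.8, -79.3, 81.0]
ee_rot: [[-0.149, 0.987, -0.063], [0.989, 0.15, 0.007], [0.017, -0.061, -0.998]]
wrist_force: [0.0, 1.1, -0.0]
opening: 94.9
```

```bash
python3 go.py 680 -79 38
```

```text
t 22.1 pos [677.8 -79.3  81. ] yaw 98.6 zaxis [-0.063  0.007 -0.998] open 94.9
shift [-0.0007  0.0048  0.0428] turn  F [ 0.   1.1 -0. ]
```

Request:
apply_moves --motion '[-0.001,0.002,0.015,0,-0.001,0.004,0.028,0,-0.001,0.005,0.038,0,-0.001,0.005,0.042,0,-0.001,0.005,0.043,0]'

```text
time: 22.52
tool_pos: [679.9, -79.5, 37.4]
ee_rot: [[-0.149, 0.987, -0.064], [0.989, 0.15, 0.007], [0.017, -0.062, -0.998]]
wrist_force: [-0.1, 0.2, 0.5]
opening: 95.3
```

Request:
apply_moves --motion '[0,0,0,0,0,0,0,0,0,0,0,0,0,0,0,0,0,0,0,0]' --grip 0.04

```text
time: 22.93
tool_pos: [680.1, -79.4, 37.9]
ee_rot: [[-0.149, 0.987, -0.063], [0.989, 0.15, 0.007], [0.017, -0.061, -0.998]]
wrist_force: [0.4, -0.1, -0.5]
opening: 67.1
```

Request:
apply_moves --motion '[0,0,0,0,0,0,0,0,0,0,0,0,0,0,0,0,0,0,0,0]'

```text
time: 23.35
tool_pos: [680.2, -79.4, 38.1]
ee_rot: [[-0.149, 0.987, -0.063], [0.989, 0.15, 0.007], [0.016, -0.061, -0.998]]
wrist_force: [-0.4, -0.0, 2.7]
opening: 51.5
```

Request:
apply_moves --motion '[0,0,0,0,0,0,0,0,0,0,0,0,0,0,0,0,0,0,0,0]'

```text
time: 23.77
tool_pos: [680.2, -79.4, 38.1]
ee_rot: [[-0.149, 0.987, -0.063], [0.989, 0.15, 0.007], [0.016, -0.061, -0.998]]
wrist_force: [-1.1, 0.1, 2.2]
opening: 51.3
```

Request:
apply_moves --motion '[0,0,-0.02,0,0,0,-0.05,0,0,0,-0.085,0,0,0,-0.12,0,0,0,-0.155,0]'

```text
time: 24.18
tool_pos: [689.7, -80.5, 194.0]
ee_rot: [[-0.149, 0.987, -0.064], [0.989, 0.15, 0.007], [0.017, -0.062, -0.998]]
wrist_force: [1.3, 0.2, -1.3]
opening: 51.1
```

Request:
apply_moves --motion '[0,0,-0.02,0,0,0,-0.03,0,0,0,-0.035,0,0,0,-0.035,0,0,0,-0.035,0]'

```text
time: 24.6
tool_pos: [691.4, -80.7, 227.2]
ee_rot: [[-0.149, 0.987, -0.066], [0.989, 0.15, 0.008], [0.018, -0.064, -0.998]]
wrist_force: [-0.7, -0.4, -0.9]
opening: 50.7
```

```bash
python3 go.py 517 309 225
```

```text
t 24.6 pos [691.4 -80.7 227.2] yaw 98.6 zaxis [-0.066  0.008 -0.998] open 50.7
shift [ 0.4112 -0.1136  0.0167] turn  F [-0.7 -0.4 -0.9]
```

Request:
apply_moves --motion '[0.027,-0.008,0.001,0,0.055,-0.015,0.002,0,0.082,-0.023,0.003,0,0.11,-0.03,0.004,0,0.137,-0.038,0.004,0]'

```text
time: 25.02
tool_pos: [631.9, 50.3, 225.7]
ee_rot: [[-0.149, 0.986, -0.069], [0.989, 0.15, 0.008], [0.018, -0.067, -0.998]]
wrist_force: [-0.1, 0.1, -0.6]
opening: 51.1
```

Request:
apply_moves --motion '[0.027,-0.008,0.001,0,0.055,-0.015,0.002,0,0.082,-0.023,0.003,0,0.11,-0.03,0.004,0,0.137,-0.038,0.004,0]'

```text
time: 25.43
tool_pos: [572.5, 181.2, 224.8]
ee_rot: [[-0.148, 0.986, -0.072], [0.989, 0.149, 0.007], [0.018, -0.071, -0.997]]
wrist_force: [0.4, -0.6, -0.5]
opening: 51.2
```

```bash
python3 go.py 517 309 225
```

```text
t 25.43 pos [572.5 181.2 224.8] yaw 98.5 zaxis [-0.072  0.007 -0.997] open 51.2
shift [ 0.1346 -0.0357  0.0048] turn  F [ 0.4 -0.6 -0.5]
```

Request:
apply_moves --motion '[0.03,-0.008,0.001,0,0.06,-0.016,0.002,0,0.09,-0.024,0.003,0,0.12,-0.032,0.004,0,0.135,-0.036,0.005,0]'

```text
time: 25.85
tool_pos: [514.6, 311.7, 223.0]
ee_rot: [[-0.15, 0.986, -0.075], [0.989, 0.151, 0.007], [0.018, -0.074, -0.997]]
wrist_force: [-0.2, 0.5, -0.6]
opening: 51.1
```

```bash
python3 go.py 517 309 80
```

```text
t 25.85 pos [514.6 311.7 223. ] yaw 98.6 zaxis [-0.075  0.007 -0.997] open 51.1
shift [-0.0056  0.0124  0.1424] turn  F [-0.2  0.5 -0.6]
```

Request:
apply_moves --motion '[-0.002,0.003,0.03,0,-0.004,0.006,0.06,0,-0.005,0.009,0.09,0,-0.005,0.011,0.12,0,-0.005,0.012,0.142,0]'

```text
time: 26.27
tool_pos: [515.0, 308.8, 76.4]
ee_rot: [[-0.15, 0.986, -0.079], [0.989, 0.151, 0.005], [0.017, -0.078, -0.997]]
wrist_force: [-0.0, 1.0, -0.6]
opening: 51.4
```

```bash
python3 go.py 517 309 38
```

```text
t 26.27 pos [515.  308.8  76.4] yaw 98.6 zaxis [-0.079  0.005 -0.997] open 51.4
shift [-0.0008  0.005   0.0381] turn  F [-0.   1.  -0.6]
```

Request:
apply_moves --motion '[-0.001,0.002,0.012,0,-0.001,0.004,0.024,0,-0.001,0.005,0.032,0,-0.001,0.005,0.037,0,-0.001,0.005,0.038,0]'

```text
time: 26.68
tool_pos: [517.0, 308.7, 37.8]
ee_rot: [[-0.15, 0.985, -0.08], [0.989, 0.151, 0.004], [0.016, -0.078, -0.997]]
wrist_force: [0.1, 0.0, -1.5]
opening: 51.3
```

Request:
apply_moves --motion '[0,0,0,0,0,0,0,0,0,0,0,0,0,0,0,0,0,0,0,0]'

```text
time: 27.1
tool_pos: [517.1, 308.8, 38.1]
ee_rot: [[-0.15, 0.986, -0.079], [0.989, 0.151, 0.005], [0.016, -0.078, -0.997]]
wrist_force: [-0.4, 0.6, -0.2]
opening: 51.3
```

```bash
python3 go.py 517 309 38
```

```text
t 27.1 pos [517.1 308.8  38.1] yaw 98.6 zaxis [-0.079  0.005 -0.997] open 51.3
shift [ 0.0002 -0.0001  0.0001] turn  F [-0.4  0.6 -0.2]
```

Request:
apply_moves --motion '[0,0,0,0,0,0,0,0,0,0,0,0,0,0,0,0,0,0,0,0]' --grip 0.085

```text
time: 27.52
tool_pos: [517.1, 308.8, 38.2]
ee_rot: [[-0.15, 0.986, -0.079], [0.989, 0.151, 0.005], [0.016, -0.078, -0.997]]
wrist_force: [-0.0, -0.5, -0.3]
opening: 79.2
```

Request:
apply_moves --motion '[0,0,0,0,0,0,-0.02,0,0,0,-0.05,0,0,0,-0.085,0,0,0,-0.12,0]'

```text
time: 27.93
tool_pos: [526.4, 308.0, 158.8]
ee_rot: [[-0.15, 0.985, -0.08], [0.989, 0.151, 0.004], [0.016, -0.079, -0.997]]
wrist_force: [0.7, -0.2, -0.4]
opening: 84.9
```

Request:
apply_moves --motion '[0,0,-0.03,0,0,0,-0.06,0,0,0,-0.08,0,0,0,-0.08,0,0,0,-0.08,0]'

```text
time: 28.35
tool_pos: [532.9, 307.7, 239.2]
ee_rot: [[-0.15, 0.986, -0.079], [0.989, 0.151, 0.005], [0.017, -0.077, -0.997]]
wrist_force: [-0.5, -0.2, -0.2]
opening: 85.1
```

```bash
python3 go.py 265 451 235
```

```text
t 28.35 pos [532.9 307.7 239.2] yaw 98.6 zaxis [-0.079  0.005 -0.997] open 85.1
shift [ 0.1817 -0.2421  0.026 ] turn  F [-0.5 -0.2 -0.2]
```

Request:
apply_moves --motion '[0.018,-0.024,0.002,0,0.036,-0.048,0.004,0,0.054,-0.073,0.006,0,0.072,-0.097,0.008,0,0.09,-0.121,0.01,0]'

```text
time: 28.77
tool_pos: [397.5, 378.6, 238.5]
ee_rot: [[-0.149, 0.985, -0.081], [0.989, 0.15, 0.003], [0.015, -0.08, -0.997]]
wrist_force: [0.8, 0.9, 0.2]
opening: 85.3
```

Request:
apply_moves --motion '[0.018,-0.024,0.002,0,0.036,-0.048,0.004,0,0.054,-0.073,0.006,0,0.072,-0.097,0.008,0,0.09,-0.121,0.01,0]'

```text
time: 29.18
tool_pos: [262.2, 449.4, 238.0]
ee_rot: [[-0.149, 0.985, -0.083], [0.989, 0.15, 0.001], [0.014, -0.082, -0.997]]
wrist_force: [0.6, -0.0, -0.4]
opening: 84.9
```

Request:
apply_moves --motion '[0.02,-0.02,0,0,0.04,-0.04,0,0,0.06,-0.06,0,0,0.08,-0.08,0,0,0.1,-0.08,0,0]'

```text
time: 29.6
tool_pos: [165.0, 536.0, 244.7]
ee_rot: [[-0.151, 0.985, -0.084], [0.988, 0.152, -0.002], [0.011, -0.084, -0.996]]
wrist_force: [0.4, -0.3, 1.0]
opening: 85.0
```

```bash
python3 go.py 265 451 235; python3 - <<'E'
from h import *
t=snap('top','top5.png');np.savez('top.npz',p=t[0],d=t[1],i=t[2])
from m import *
Z=P[...,2]
def obj(n,w,lo,hi,zt):
    m=win((Z>lo)&(Z<hi),*w).astype(np.uint8);m=cv2.morphologyEx(m,cv2.MORPH_CLOSE,np.ones((5,5)))
    q=P[m>0];print(n,'pts mid',((np.nanpercentile(q,1,axis=0)+np.nanpercentile(q,99,axis=0))/2).round(1),'z',np.nanmedian(q[:,2]).round(1));rect(m,zt,n,80)
obj('roll',(135,190,215,268),40,65,55)
obj('block',(212,272,190,295),30,48,40)
obj('gouge',(385,435,190,305),13,40,20)
q=P[win((Z>15)&(Z<40),385,435,240,305)][:,:2];v=q-q.mean(0);a=np.linalg.svd(v,full_matrices=False)[2][0];print('handle',q.mean(0),np.degrees(np.arctan2(a[1],a[0]))%180)
S=snap('scene','scene2.png')
big=[cv2.resize(p[a:b,c:e,::-1],None,fx=4,fy=4,interpolation=cv2.INTER_CUBIC) for a,b,c,e in[(175,305,210,275),(190,320,375,440),(175,305,130,195)]]
cv2.imwrite('pics/crop2.png',np.hstack(big))
E
```

```text
t 29.6 pos [165.  536.  244.7] yaw 98.7 zaxis [-0.084 -0.002 -0.996] open 85.0
shift [-0.0993  0.0864  0.0013] turn  F [ 0.4 -0.3  1. ]
roll pts mid [515.1 308.1  47.6] z 52.1
roll px [158. 241.] xy 515 306 size 51 53 long axis deg 90.7
block pts mid [519.2 142.   49.3] z 38.3
block px [240. 240.] xy 519 142 size 130 50 long axis deg 8.3
gouge pts mid [ 508.5 -221.6   23.9] z 23.0
gouge px [410. 255.] xy 496 -209 size 209 26 long axis deg 8.6
handle [ 452.89195049 -214.52885434] 8.575238291658366
```

View pics/crop2.png

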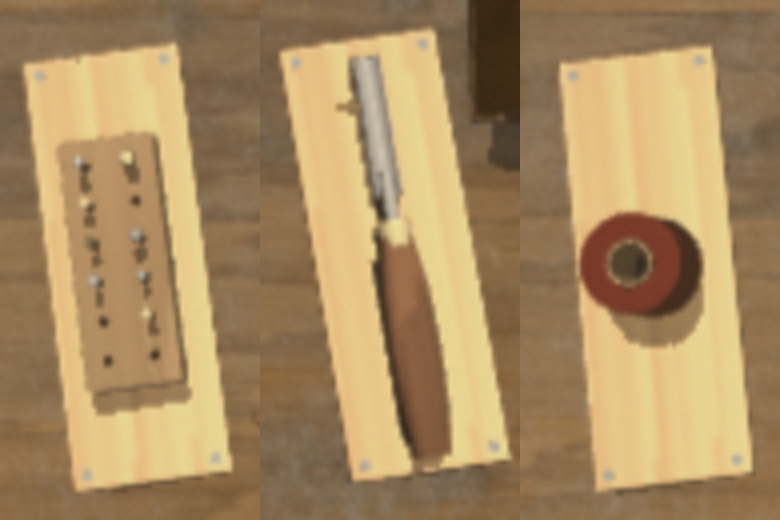

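View pics/scene2.png

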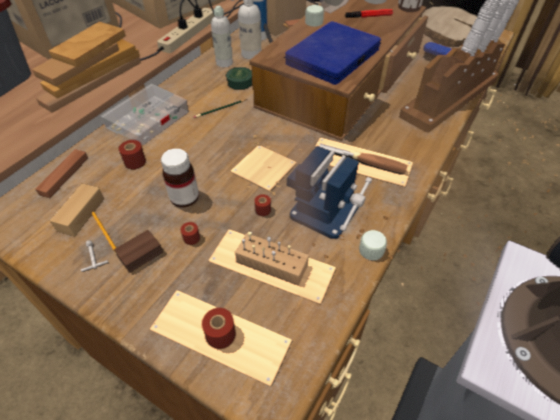

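All three pieces are within about 3 mm of their outlines. The spare board is empty, the bystanders look unmoved, and the arm is clear.

```bash
python3 -c "
from bench import sign_off
print(sign_off())"
```

```text
the job is handed in; nothing more can be done
None
```

I moved the roll to the spare board, the burr block to its board, the gouge to its board and then the roll to its own board. The job was handed in at about 29.7 s, with the arm clear of everything.

My last checks, all from the final camera pictures:

| Thing | Distance from its outline | Angle off |
|---|---|---|
| Burr block | about 1.5 mm | 0° |
| Gouge, handle on the handle shape | about 2–3 mm | under 0.5° |
| Roll | about 2–3 mm | any yaw allowed |

- **Other things:** the spare board is empty. The cap, dark block and bottle look unmoved in the last scene picture, but I did not measure their final positions.
- **What drifted:** the tool's tilt crept up to about 5° over the run. It changed by only about 1° or less between each pick and its placing, and nothing looked tilted in the pictures. I did not measure each piece's own tilt.
- **Small disagreement:** two ways of measuring the roll differed by about 2 mm, both well inside the 12 mm limit.

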